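Unstack the gift tins onto their display boards

ROBOT

A 6-joint arm with a two-finger parallel gripper is mounted at the origin on a cart in front of the work surface, level with it; the furniture and walls round the work are solid. World frame = base frame: x ahead of the robot, y to its left, z up, the work surface at z = 0. Lengths are in m, angles in rad, forces in N, time in s.
With the tool pointing down it reaches from about 0.325 to 1 m from the base axis. Payload 5.1 kg.
Tool frame: the origin (TCP) lies midway between the tips of the shut fingers; the grasp point (between the pads) lies 19 mm behind it; z points along the fingers, y is the line along which they close (so a half turn about z gives the same grasp; the last joint's range is limited). The gripper opens to 85 mm and grips with 20 to 120 N. Pads are 22 mm wide; open, the fingers measure 114 mm over their backs; the gripper's body (76 mm by 85 mm) begins 54 mm behind the grasp point. The pads swing forward as they close: fully open they stand 13 mm farther back than shut.
Start: joints at [-1.322, 0.124, 1.65, -0, 1.367, -0.083], TCP at [0.212, -0.615, 0.231] pointing down, gripper open.
Joint ranges: [-2.61, 2.61], [-1.02, 2.33], [0.03, 2.71], [-1.35, 4.49], [0.32, 2.68], [-2.91, 2.91]. Speed limits (rad/s): [2.57, 2.57, 3.14, 3.14, 3.14, 3.14].

INTERFACE

Orientations are given as a unit quaternion [w, x, y, z].
In Python, from plant import env, vision gives the robot as it stands.
- The arm moves only by the tool carry_out, never from a script. Its argument "series" is text: rows parted by semicolons, each of 5 numbers parted by spaces: the shift along the tool's x, y, z in m, then the turn about the tool's z in degrees, then the opening, from 0 (shut) to 1 (fully open). In form: tx ty tz roll jaw; .... A call has 1 to 10 rows; each row is the pose to reach, as a shift and turn from the pose commanded when the call began, along the tool's axes at that moment; what a row does not reach only later rows make up. A row lasts 1/10 s, in which the tool goes at most 50 mm and 8.59 degrees, less where a joint would pass 70% of its speed; a pose out of reach is approached as far as the arm can. A call with a gripper value outside its range is refused whole. The fingers move at their own pace and stop on an object; "newtons" is the grip in N (left out, the last holds). Time passes only in rows, so rows that repeat a pose let the fingers close. It gives the time, the measured TCP pose, the force, the opening and the grip force at its end, in the units of the state.
- env.read_state(): the state, without advancing time (a new reading comes with each control period).
- vision.get_image(name): name is "side" or "top" or "wrist"; returns a dict with "image" (420x560x3 uint8, red, green, blue), "z_map" (420x560 float32, m along the optical axis (not along the pixel's ray), 0 where there is no reading), "intrinsics" (3x3 intrinsics, pixels), "rvec" (rotation vector, rad) and "tvec" (3), from world to camera coordinates, as OpenCV has them. Camera axes: x right, y down, z forward; pixel columns grow to the right and rows downward; lengths in m; the calibration is good to about 2 mm. A picture is of the moment at which its call begins.
- env.sign_off(): hands the job in; it is judged then, once.
Trained networks look in a picture, given as the dict that the camera call returned (one of the last four; its "shot" number tells which), for a name from the list of things; names that differ only in an ending like _2 or _b are one class to them, and where a whole thing is asked for, a point or a joint stands for the part that bears it (a point fixed in the world has none). Each returns a list of dicts, best first, with "conf" (0 to 1); they miss things now and then, are a little off and sometimes report something else, mostly with a low value. They report only what shows in the picture. A call takes as long as a camera call.
- vision.recognise(picture, label): "extent" ([left, top, right, bottom] in pixels, round what is visible of it).
- vision.outline_of(picture, label): "pixels" (420x560 bool, what is visible of it) and "extent" ([left, top, right, bottom] in pixels, round what is visible of it).
The state is a dict: "time": time; "qpos": joint angles; "joint_vel": joint speeds; "joint_torque": joint torques, N m; "tcp_pos": TCP position; "tcp_rot": TCP orientation; "contact_force": force on the tool from outside, world axes, zero at the start; "torque": the same for the moment, N m; "gripper_width": finger opening in m; "grasp_force": force on a finger pad.
Only numpy, scipy, OpenCV 4.12 (cv2) and the standard library are available. Lean on these libraries where they do the work, as an engineer would, in place of code of your own. Each camera call takes 0.05 s, during which the arm holds its last target. There are 200 camera calls.

TASK

Take the stack of four metal tins apart and set each tin on the display board of its own shape: lid up, in the middle of the board and in line with its felt inlay. Keep the tins upright all the way, and do not shift the counter bell or the price holder.

Things in the scene. Friction and masses are not known exactly. Their poses are not given: they have to be found in the camera images.
- tin_oblong: plain closed oblong metal tin with a lid that does not come off, 84 long (x) x 56 wide (y) x 38 high mm, rigid, about 160 g (0.7 to 1.4 times that); at the start the bottom one of the stack, standing on the table. All four tins are bare metal, the lid with a darker rim. Origin: centre of its underside; x along its length, y across it, z up out of the lid.
- tin_square: plain closed square metal tin with a lid that does not come off, 58 x 58 x 36 high mm, rigid, about 130 g (0.7 to 1.4 times that); at the start second from below, standing on the oblong tin. All four tins are bare metal, the lid with a darker rim. Origin: centre of its underside; x and y square to its sides, z up out of the lid.
- tin_round: plain closed round metal tin with a lid that does not come off, diameter 50 x 36 high mm, rigid, about 100 g (0.7 to 1.4 times that); at the start third from below, standing on the square tin. All four tins are bare metal, the lid with a darker rim. Origin: centre of its underside; x and y have no visible direction, z up out of the lid.
- tin_bar: plain closed narrow bar-shaped metal tin with a lid that does not come off, 70 long (x) x 24 wide (y) x 34 high mm, rigid, about 80 g (0.7 to 1.4 times that); at the start the top one of the stack, lying across the round tin. All four tins are bare metal, the lid with a darker rim. Origin: centre of its underside; x along its length, y across it, z up out of the lid.
- board_oblong: oblong flat wooden display board fixed to the table, 100 x 72 mm and 10 mm thick, without a rim; a flush grey felt inlay in its middle has the outline of the oblong tin, 8 mm in from the edge. Which of the four board places it has changes. Origin: centre of its underside, on the table; its top lies 10 mm above; x along its length, y across it, z up.
- board_square: square flat wooden display board fixed to the table, 74 x 74 mm and 10 mm thick, without a rim; a flush grey felt inlay in its middle has the outline of the square tin, 8 mm in from the edge. Which of the four board places it has changes. Origin: centre of its underside, on the table; its top lies 10 mm above; x and y square to its sides, z up.
- board_round: round flat wooden display board fixed to the table, diameter 66 mm and 10 mm thick, without a rim; a flush grey felt inlay in its middle has the outline of the round tin, 8 mm in from the edge. Which of the four board places it has changes. Origin: centre of its underside, on the table; its top lies 10 mm above; x and y have no visible direction, z up.
- board_bar: narrow bar-shaped flat wooden display board fixed to the table, 86 x 40 mm and 10 mm thick, without a rim; a flush grey felt inlay in its middle has the outline of the narrow bar-shaped tin, 8 mm in from the edge. Which of the four board places it has changes. Origin: centre of its underside, on the table; its top lies 10 mm above; x along its length, y across it, z up.
- bell: counter bell, a steel dome on a dark foot, diameter 74 mm, 52 mm high, loose, nearer to the robot than the boards; to be left alone. (Round about stand fixed things: cake plates with clear glass domes up to 170 mm high nearer to the robot, glass jars up to 240 mm high to the right of the boards, a cake stand with pastries up to 160 mm high to the left of the stack.) Origin: centre of its underside.
- price_block: small wooden price holder with an upright black card, 22 x 62 mm, 58 mm high, loose, behind the boards; to be left alone. Origin: centre of its underside; y along the card.

How it is judged:
At the end, for the whole second after the job is handed in: Every tin stands upright and at rest on the top of the board of its own shape, its centre within 12 mm of the board's centre; the oblong and the bar tin lie along their boards and the square tin square to its board (any quarter turn) within 0.2 rad; nothing is held (horizontal distance between tin_oblong and board_oblong below 0.012 m and z of tin_oblong in the frame of board_oblong between 0.007 and 0.014 m and angle between each of tin_oblong, tin_square, tin_round, tin_bar's own z axis and vertical below 0.08 rad and linear speed of each of tin_oblong, tin_square, tin_round, tin_bar below 0.02 m/s and angle between the x axis of tin_oblong and the x axis of board_oblong, either way round below 0.2 rad and horizontal distance between tin_square and board_square below 0.012 m and z of tin_square in the frame of board_square between 0.007 and 0.014 m and (angle between the x axis of tin_square and the x axis of board_square, either way round below 0.2 rad or angle between the x axis of tin_square and the y axis of board_square, either way round below 0.2 rad) and horizontal distance between tin_round and board_round below 0.012 m and z of tin_round in the frame of board_round between 0.007 and 0.014 m and horizontal distance between tin_bar and board_bar below 0.012 m and z of tin_bar in the frame of board_bar between 0.007 and 0.014 m and angle between the x axis of tin_bar and the x axis of board_bar, either way round below 0.2 rad); the robot touches nothing.
It fails at once if a tin is tipped over (tilted by more than 0.7 rad) (angle between any of tin_oblong, tin_square, tin_round, tin_bar's own z axis and vertical above 0.7 rad).
It fails at once if the counter bell is shifted by more than 25 mm (distance of bell from where it was at the start of the episode above 0.025 m).
It fails at once if the price holder is shifted by more than 25 mm (distance of price_block from where it was at the start of the episode above 0.025 m).
It also fails if it takes over 112 s, if anything falls off the work surface, if the arm or the gripper's body presses on something with over 40 N, if the wrist force passes 120 N, or if a joint passes its speed limit or range.

## Working session

There is one attempt and no reset: what is moved stays moved. The work goes in short steps, Python scripts to look and compute and a tool call to move; the robot and the scene stay as the last step left them, time stands still between calls to the robot, and variables do not carry over. Pictures are saved under pics/ and viewed, at most 14 in all, crops included, and the job is handed in when it is done.

Besides the shell and the picture viewer there is one more tool, called as a command line: name --argument value ..., lists and objects as JSON in quotes. carry_out: Moves the arm, as the interface text tells. Its arguments: {"type":"object","properties":{"series":{"type":"string"},"newtons":{"type":"number"}},"required":["series"]}

```bash
mkdir -p pics; ls
cat > h.py <<'E'
import sys; sys.path.insert(0,'.')
import numpy as np, cv2
from plant import env, vision
def pts(p, mask=None):
    """world xyz map (420,560,3), nan where none"""
    z=p['z_map'].astype(float); K=np.array(p['intrinsics']); R=cv2.Rodrigues(np.array(p['rvec'],float))[0]; t=np.array(p['tvec'],float).ravel()
    v,u=np.indices(z.shape); c=np.stack([(u-K[0,2])/K[0,0]*z,(v-K[1,2])/K[1,1]*z,z],-1)
    w=(c-t)@R; w[z<=0]=np.nan
    return w
def save(p,n): cv2.imwrite(f'pics/{n}.png',p['image'][:,:,::-1])
def rect(xy):
    """min-area rectangle of xy points in m: centre, long, short, angle of long side (deg)"""
    (cx,cy),(a,b),ang=cv2.minAreaRect((np.asarray(xy)*1000).astype(np.float32))
    if a<b: a,b,ang=b,a,ang+90
    return np.round([cx,cy,a,b,(ang+90)%180-90],1)
E
python3 - <<'E'
from h import *
s=env.read_state(); print({k:np.round(v,3) for k,v in s.items()})
a=vision.get_image('top'); b=vision.get_image('side'); save(a,'top0'); save(b,'side0')
W=pts(a)
for n in ['tin_bar','tin_round','tin_square','tin_oblong','board_oblong','board_square','board_round','board_bar','bell','price_block']:
    for r in vision.outline_of(a,n)[:2]:
        m=r['pixels']; P=W[m]; P=P[~np.isnan(P[:,0])]
        print(n,round(r['conf'],2),np.round(r['extent']),rect(P[:,:2]),'med',np.round(np.median(P,0)*1000), 'z',np.round(np.percentile(P[:,2],[2,98])*1000))
E
```

```text
pics
{'time': np.float64(0.0), 'qpos': array([-1.322,  0.125,  1.652, -0.   ,  1.367, -0.083]), 'joint_vel': array([-0.001,  0.002, -0.001, -0.001,  0.   ,  0.   ]), 'joint_torque': array([-0.0000e+00, -4.2361e+01, -3.6545e+01, -0.0000e+00,  7.0000e-03,
       -0.0000e+00]), 'tcp_pos': array([ 0.212, -0.614,  0.23 ]), 'tcp_rot': array([-0.001,  0.986,  0.165, -0.   ]), 'contact_force': array([ 0.606, -0.151, -0.47 ]), 'torque': array([ 0.037, -0.024, -0.035]), 'grasp_force': np.float64(0.0), 'gripper_width': np.float64(0.085)}
tin_bar 0.94 [197. 193. 223. 235.] [591.9 243.8  67.8  24.2  13.1] med [591. 242. 144.] z [114. 147.]
tin_bar 0.18 [271. 189. 315. 247.] [583.4 102.9 100.4  71.3  -8.7] med [583. 104.  11.] z [ 7. 14.]
tin_round 0.63 [197. 200. 228. 223.] [589.9 240.8  48.5  39.6 -67.6] med [593. 227. 110.] z [ 78. 113.]
tin_square 0.89 [188. 194. 232. 237.] [592.1 249.4  67.8  62.5 -71.9] med [585. 225.  74.] z [38. 78.]
tin_oblong 0.53 [204. 187. 233. 240.] [590.8 242.4  84.1  55.8  12.5] med [562. 226.  38.] z [ 2. 42.]
board_oblong 0.69 [272. 193. 318. 250.] [582.3 102.6  99.4  72.   -8.2] med [582. 103.  11.] z [ 7. 14.]
board_square 0.59 [328. 200. 374. 243.] [580.6  -5.9  76.2  74.8 -87.2] med [580.  -4.  11.] z [ 6. 14.]
board_square 0.38 [194. 193. 222. 233.] [591.4 248.2  69.6  33.1  13. ] med [593. 242. 144.] z [111. 147.]
board_round 0.88 [269. 143. 306. 175.] [695.1 112.5  63.   61.9  28.2] med [695. 112.  11.] z [ 7. 14.]
board_round 0.5 [238. 250. 281. 288.] [486.5 162.1  72.7  71.5  -1.4] med [489. 162.  32.] z [ 4. 50.]
board_bar 0.85 [337. 122. 359. 177.] [707.9  -5.6  89.6  43.2  -6. ] med [706.  -3.  10.] z [ 2. 14.]
bell 0.83 [237. 252. 280. 291.] [486.9 164.4  72.3  71.9  89.1] med [489. 163.  32.] z [ 4. 50.]
price_block 0.94 [219. 131. 254. 145.] [731.3 206.3  60.8  22.5  88.2] med [730. 205.  19.] z [ 3. 58.]
```

View pics/top0.png

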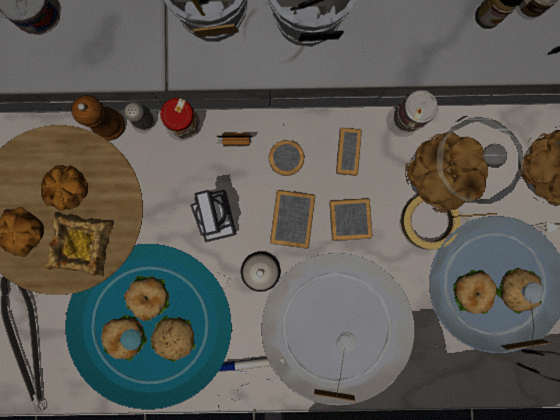

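View pics/side0.png

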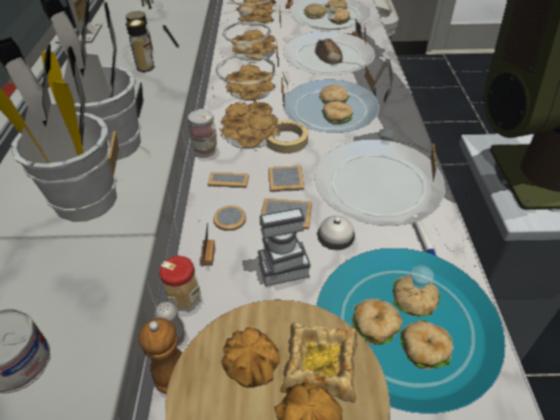

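The top view shows the stack at px (212,213), the bell at (260,271) and the price holder at (237,138). The boards are oblong (293,218), square (350,220), round (287,157) and bar (348,151). The side view agrees: the bar tin lies across the top of the stack and the path above it is clear.

```bash
cat >> h.py <<'E'
def yaw():
    w,x,y,z=env.read_state()['tcp_rot']; return np.degrees(np.arctan2(2*(x*y+w*z),1-2*(y*y+z*z)))
def go(x,y,z,yw=None):
    """tool-frame shift and roll to reach TCP x,y,z (mm) and tool-x yaw (deg, mod 180)"""
    s=env.read_state(); w,a,b,c=s['tcp_rot']; d=np.array([x,y,z])-np.array(s['tcp_pos'])*1000
    q=np.radians(yaw()); X=np.array([np.cos(q),np.sin(q),0]); Y=np.array([np.sin(q),-np.cos(q),0])
    r=0 if yw is None else (yaw()-yw+90)%180-90
    print('shift mm',np.round([d@X,d@Y,-d[2]],1),'roll',round(r,1),'| tcp',np.round(np.array(s['tcp_pos'])*1000,1),'yaw',round(yaw(),1),'t',round(float(s['time']),2))
E
python3 - <<'E'
from h import *
go(400,-180,340,13); go(570,243,340,13)
w=vision.get_image('wrist'); R=cv2.Rodrigues(np.array(w['rvec']))[0]; c=-R.T@np.ravel(w['tvec']); print('cam',c,'fwd',R[2], w['intrinsics'][0][0])
E
```

```text
shift mm [ 319.6 -349.5 -108.6] roll 6.0 | tcp [ 211.7 -614.6  231.4] yaw 19.0 t 0.6
shift mm [ 618.1 -694.1 -108.6] roll 6.0 | tcp [ 211.7 -614.6  231.4] yaw 19.0 t 0.6
cam [ 0.27737711 -0.59143558  0.37412534] fwd [-0.25743626 -0.08910489 -0.9621782 ] 317.6521132081754
```

carry_out --series "0 0 -0.05 0 1; 0 0 -0.1 0 1; 0.033 -0.037 -0.11 0 1; 0.066 -0.074 -0.11 0 1; 0.1 -0.11 -0.11 0 1; 0.133 -0.148 -0.11 0 1; 0.166 -0.185 -0.11 0 1; 0.2 -0.222 -0.11 0 1; 0.233 -0.26 -0.11 0 1; 0.266 -0.296 -0.11 0 1"

```text
time: 1.65
tcp_pos: [0.367, -0.2461, 0.3417]
tcp_rot: [0.0, 0.986, 0.165, 0.0]
contact_force: [1.6, -0.0, -0.1]
gripper_width: 0.0854
grasp_force: 0.0
```

carry_out --series "0.033 -0.037 0 0 1; 0.066 -0.074 0 0 1; 0.1 -0.11 0 0 1; 0.133 -0.148 0 2 1; 0.166 -0.185 0 4 1; 0.2 -0.222 0 6 1; 0.233 -0.26 0 6 1; 0.266 -0.296 0 6 1; 0.3 -0.333 0 6 1; 0.333 -0.37 0 6 1"

```text
time: 2.65
tcp_pos: [0.5616, 0.2124, 0.3415]
tcp_rot: [0.0, 0.994, 0.114, 0.0]
contact_force: [0.6, 0.1, -0.0]
gripper_width: 0.0852
grasp_force: 0.0
```

Run:
```python
from h import *
go(592,243,180,13); print(np.round(env.read_state()['qpos'],2))
```

```text
shift mm [ 36.6 -22.9 161.5] roll 0.0 | tcp [561.6 212.4 341.5] yaw 13.0 t 2.65
[ 0.27 -0.03  1.63 -0.    1.54  1.62]
```

Run:
```python
from h import *
w=vision.get_image('wrist'); save(w,'w1'); W=pts(w)
near=lambda z0,z1,cx,cy,r: W[(W[...,2]>z0)&(W[...,2]<z1)&(np.hypot(W[...,0]-cx,W[...,1]-cy)<r)]
for n,z in [('bar',.144),('round',.110),('square',.074),('oblong',.038)]:
    P=near(z-.006,z+.006,.591,.243,.07); print(n,len(P),rect(P[:,:2]) if len(P) else'', np.round(np.median(P[:,2])*1000,1))
    if n=='round': print(np.round(np.array(cv2.minEnclosingCircle((P[:,:2]*1000).astype(np.float32))[0])))
for n,c in [('oblong',(.583,.103)),('square',(.58,-.005)),('round',(.695,.112)),('bar',(.707,-.004))]:
    P=near(.0065,.0135,*c,.065); print('board',n,len(P),rect(P[:,:2]) if len(P) else'')
```

```text
bar 1505 [594.2 243.7  69.3  23.8  12.7] 143.9
round 515 [595.  241.2  50.2  48.3 -45.1] 109.8
[601. 242.]
square 519 [593.  243.9  58.   57.8 -70.8] 73.7
oblong 334 [592.1 242.5  81.7  54.5  13.3] 37.9
board oblong 3142 [584.6 101.9  99.9  72.5  -8.3]
board square 2298 [582.4  -5.2  74.3  73.9 -87.1]
board round 1900 [681.  115.8 100.1  64.5 -11.9]
board bar 1790 [708.5  -4.1  86.   40.8  -6.1]
```

View pics/w1.png

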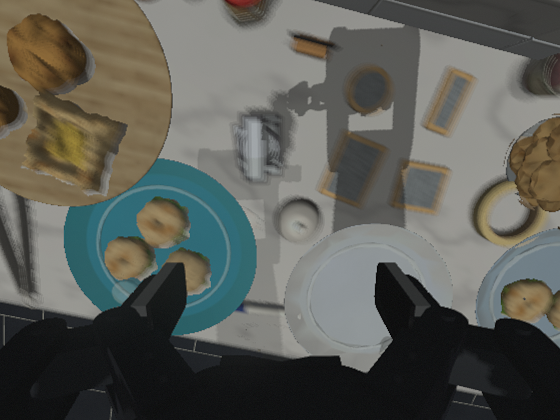

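The wrist view shows the stack at px (260,147), and all four boards are clear: (358,167), (422,187), (370,90) and (449,102). I'll grasp the bar tin now.

carry_out --series "0.038 -0.023 0.03 0 1; 0.038 -0.023 0.08 0 1; 0.038 -0.023 0.13 0 1; 0.038 -0.023 0.18 0 1; 0.038 -0.023 0.21 0 1; 0.038 -0.023 0.2265 0 1; 0.038 -0.023 0.2265 0 1; 0.038 -0.023 0.2265 0 0.6; 0.038 -0.023 0.2265 0 0.2; 0.038 -0.023 0.2265 0 0.2" --newtons 40

```text
time: 3.7
tcp_pos: [0.5946, 0.2417, 0.1178]
tcp_rot: [-0.0, 0.994, 0.113, 0.002]
contact_force: [-0.6, 0.3, 0.8]
gripper_width: 0.0438
grasp_force: 0.0
```

carry_out --series "0 0 0 0 0; 0 0 0 0 0; 0 0 0 0 0; 0 0 0 0 0; 0 0 0 0 0; 0 0 0 0 0"

```text
time: 4.3
tcp_pos: [0.5938, 0.2418, 0.1166]
tcp_rot: [-0.0, 0.994, 0.113, 0.001]
contact_force: [-1.0, 1.1, 5.3]
gripper_width: 0.0233
grasp_force: 40.9
```

Run:
```python
from h import *
go(593,243.7,115,13)
go(708,-4,220,-6)
```

```text
shift mm [-0.3 -2.1  1.6] roll 0.0 | tcp [593.8 241.8 116.6] yaw 13.0 t 4.3
shift mm [  55.9  265.2 -103.4] roll 19.0 | tcp [593.8 241.8 116.6] yaw 13.0 t 4.3
```

carry_out --series "0 0 -0.02 0 0; 0 0 -0.05 0 0; 0 0 -0.09 0 0; 0.008 0.04 -0.1 6 0; 0.017 0.08 -0.1 12 0; 0.026 0.12 -0.1 19 0; 0.035 0.165 -0.1 19 0; 0.044 0.21 -0.1 19 0; 0.053 0.25 -0.1 19 0; 0.056 0.265 -0.1 19 0"

```text
time: 5.3
tcp_pos: [0.7077, -0.0083, 0.2136]
tcp_rot: [0.001, 0.999, -0.054, -0.001]
contact_force: [-0.0, 0.1, -0.4]
gripper_width: 0.0233
grasp_force: 40.2
```

carry_out --series "0 0 0.03 0 0; 0 0 0.03 0 0; 0 0 0.03 0 0"

```text
time: 5.6
tcp_pos: [0.7059, -0.0038, 0.1832]
tcp_rot: [-0.0, 0.999, -0.052, -0.002]
contact_force: [-0.8, 0.1, -0.9]
gripper_width: 0.0233
grasp_force: 40.1
```

Run:
```python
from h import *
go(708.3,-4,18,-6)
p=vision.get_image('top'); q=vision.get_image('side'); W=pts(p)
save(q,'side1')
for n,z,c,r in [('round',.110,(.594,.243),.06),('square',.074,(.594,.243),.06)]:
    P=W[(abs(W[...,2]-z)<.006)&(np.hypot(W[...,0]-c[0],W[...,1]-c[1])<r)]; print(n,len(P),rect(P[:,:2]),np.round(cv2.minEnclosingCircle((P[:,:2]*1000).astype(np.float32))[0],1))
```

```text
shift mm [  2.4   0.  165.2] roll 0.0 | tcp [705.9  -3.8 183.2] yaw -6.0 t 5.6
round 707 [593.5 242.7  48.6  48.2  89.2] [593.1 242.6]
square 415 [591.6 244.5  58.4  58.3 -70.8] [591.2 244.4]
```

View pics/side1.png

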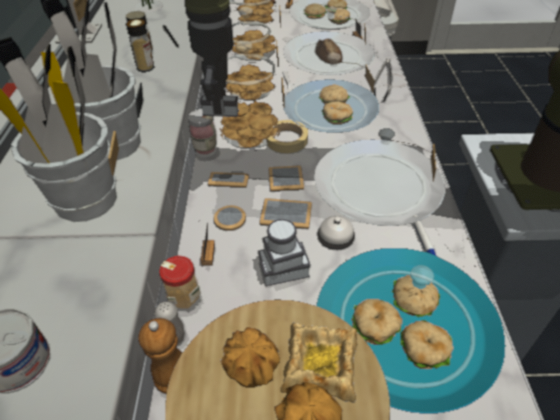

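The round tin stayed put on the stack at px (282,235), and the bar tin is held over its board. Next I lower it and let go.

carry_out --series "0.0025 0 0.05 0 0; 0.0025 0 0.1 0 0; 0.0025 0 0.14 0 0; 0.0025 0 0.155 0 0; 0.0025 0 0.163 0 0; 0.0025 0 0.166 0 0; 0.0025 0 0.166 0 0; 0.0025 0 0.166 0 0; 0.0025 0 0.166 0 0"

```text
time: 6.6
tcp_pos: [0.711, -0.0047, 0.0211]
tcp_rot: [0.0, 0.999, -0.052, 0.002]
contact_force: [-0.3, 0.0, -0.8]
gripper_width: 0.0234
grasp_force: 40.1
```

Run:
```python
from h import *
go(708.3,-4,17,-6); print(np.round(env.read_state()['contact_force'],1))
```

```text
shift mm [-2.8 -0.4  4.1] roll 0.0 | tcp [711.   -4.7  21.1] yaw -6.0 t 6.6
[-0.3  0.  -0.8]
```

carry_out --series "-0.0015 0 0.002 0 0; -0.0015 0 0.003 0 0; -0.0015 0 0.003 0 0; -0.0015 0 0.003 0 0"

```text
time: 7.0
tcp_pos: [0.7083, -0.0045, 0.0166]
tcp_rot: [0.0, 0.999, -0.052, 0.0]
contact_force: [-2.1, -0.1, 4.2]
gripper_width: 0.0234
grasp_force: 40.7
```

carry_out --series "0 0 0 0 0.5; 0 0 0 0 0.6; 0 0 0 0 0.6; 0 0 0 0 0.6; 0 0 -0.01 0 0.7; 0 0 -0.04 0 0.7; 0 0 -0.09 0 1; 0 0 -0.13 0 1; 0 0 -0.18 0 1; 0 0 -0.2 0 1"

```text
time: 8.0
tcp_pos: [0.7106, -0.0046, 0.2241]
tcp_rot: [0.0, 0.999, -0.052, 0.005]
contact_force: [0.4, -0.7, 1.2]
gripper_width: 0.0854
grasp_force: 0.0
```

Run:
```python
from h import *
go(593.5,242.6,200,0); print(np.round(env.read_state()['qpos'],2))
p=vision.get_image('top'); W=pts(p)
P=W[(abs(W[...,2]-.044)<.006)&(np.hypot(W[...,0]-.708,W[...,1]+.004)<.06)]; print(len(P),rect(P[:,:2]))
```

```text
shift mm [-142.3 -233.7   24.1] roll -6.0 | tcp [710.6  -4.6 224.1] yaw -6.0 t 8.0
[-0.08  0.25  1.52  0.    1.36  1.59]
432 [707.4  -0.8  69.8  20.5  -4.3]
```

carry_out --series "-0.025 -0.04 0 0 1; -0.05 -0.082 0 -3 1; -0.075 -0.123 0 -6 1; -0.1 -0.164 0 -6 1; -0.125 -0.205 0.02 -6 1; -0.14 -0.23 0.04 -6 1; -0.142 -0.234 0.06 -6 1; -0.142 -0.234 0.08 -6 1; -0.142 -0.234 0.08 -6 1; -0.142 -0.234 0.08 -6 1"

```text
time: 9.05
tcp_pos: [0.5911, 0.2429, 0.1357]
tcp_rot: [0.0, 1.0, 0.0, -0.0]
contact_force: [-0.5, 1.1, 0.4]
gripper_width: 0.0854
grasp_force: 0.0
```

Run:
```python
from h import *
go(593.7,242.4,80,0)
```

```text
shift mm [ 2.6  0.5 55.7] roll 0.0 | tcp [591.1 242.9 135.7] yaw 0.0 t 9.05
```

carry_out --series "0.003 0.0005 0.025 0 1; 0.003 0.0005 0.05 0 1; 0.003 0.0005 0.055 0 1; 0.003 0.0005 0.055 0 0.7; 0.003 0.0005 0.055 0 0.4; 0.003 0.0005 0.055 0 0.2; 0.003 0.0005 0.055 0 0.2; 0.003 0.0005 0.055 0 0.2; 0.003 0.0005 0.055 0 0.2"

```text
time: 9.95
tcp_pos: [0.596, 0.243, 0.0834]
tcp_rot: [-0.001, 1.0, 0.0, 0.002]
contact_force: [0.9, -1.0, 5.9]
gripper_width: 0.0488
grasp_force: 42.0
```

Run:
```python
from h import *
go(696,112.5,160,0)
```

```text
shift mm [100.  130.5 -76.6] roll 0.0 | tcp [596.  243.   83.4] yaw 0.0 t 9.95
```

carry_out --series "0 0 -0.02 0 0.2; 0 0 -0.05 0 0.2; 0 0 -0.08 0 0.2; 0.025 0.03 -0.08 0 0.2; 0.05 0.065 -0.08 0 0.2; 0.075 0.098 -0.08 0 0.2; 0.095 0.125 -0.08 0 0.2; 0.102 0.1305 -0.06 0 0.2; 0.102 0.1305 -0.05 0 0.2; 0.102 0.1305 -0.05 0 0.2"

```text
time: 10.95
tcp_pos: [0.6935, 0.1127, 0.1266]
tcp_rot: [0.0, 1.0, 0.0, -0.004]
contact_force: [-0.5, -0.4, -1.1]
gripper_width: 0.0487
grasp_force: 41.5
```

Run:
```python
from h import *
go(698,112.5,20,0)
p=vision.get_image('top'); W=pts(p);save(p,'top2')
for n,z in [('square',.074),('oblong',.038)]:
    P=W[(abs(W[...,2]-z)<.006)&(np.hypot(W[...,0]-.593,W[...,1]-.243)<.06)]; print(n,len(P),rect(P[:,:2]))
P=W[(abs(W[...,2]-.044)<.006)&(np.hypot(W[...,0]-.708,W[...,1]+.004)<.06)]; print(len(P),rect(P[:,:2]))
```

```text
shift mm [  4.5   0.2 106.6] roll 0.0 | tcp [693.5 112.7 126.6] yaw 0.0 t 10.95
square 1138 [591.5 244.5  58.6  58.  -70.9]
oblong 455 [590.7 241.9  84.3  57.1  13.3]
25 [730.1 -17.1  21.7   5.7   9.4]
```

View pics/top2.png

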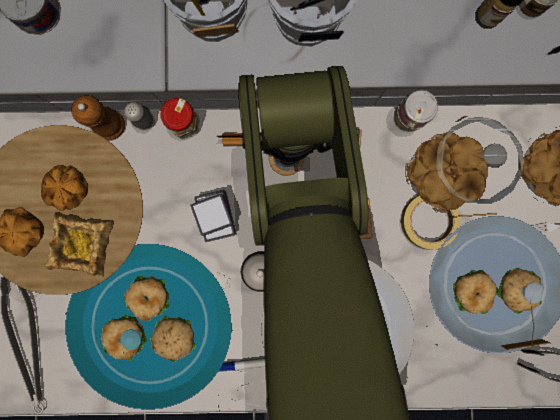

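The arm covers the boards in this view. The square tin is unmoved at px (212,215), so I lower the round tin.

carry_out --series "0.003 0 0.04 0 0.2; 0.003 0 0.08 0 0.2; 0.003 0 0.098 0 0.2; 0.003 0 0.104 0 0.2; 0.003 0 0.104 0 0.2; 0.003 0 0.104 0 0.2; 0.003 0 0.104 0 0.2; 0.003 0 0.104 0 0.2"

```text
time: 11.8
tcp_pos: [0.7006, 0.1122, 0.0289]
tcp_rot: [-0.0, 1.0, 0.0, 0.002]
contact_force: [-0.1, 0.7, -0.1]
gripper_width: 0.0487
grasp_force: 41.5
```

carry_out --series "-0.002 0 0.004 0 0.2; -0.002 0 0.007 0 0.2; -0.002 0 0.008 0 0.2; -0.002 0 0.008 0 0.2; -0.002 0 0.008 0 0.2"

```text
time: 12.3
tcp_pos: [0.6972, 0.112, 0.0195]
tcp_rot: [0.0, 1.0, 0.0, -0.0]
contact_force: [-3.8, -0.5, 5.0]
gripper_width: 0.0488
grasp_force: 42.0
```

carry_out --series "0 0 0 0 0.7; 0 0 0 0 0.85; 0 0 0 0 0.85; 0 0 0 0 0.85; 0 0 -0.01 0 0.85; 0 0 -0.04 0 0.9; 0 0 -0.09 0 1; 0 0 -0.13 0 1; 0 0 -0.15 0 1; 0 0 -0.15 0 1"

```text
time: 13.3
tcp_pos: [0.7003, 0.1124, 0.1757]
tcp_rot: [-0.0, 1.0, 0.0, 0.005]
contact_force: [0.3, -0.0, 0.2]
gripper_width: 0.0855
grasp_force: 0.0
```

Run:
```python
from h import *
go(592.5,244.2,110,19)
```

```text
shift mm [-107.7 -131.9   65.7] roll -19.0 | tcp [700.3 112.4 175.7] yaw 0.0 t 13.3
```

carry_out --series "-0.025 -0.03 0 -6 1; -0.05 -0.061 0 -12 1; -0.075 -0.092 0 -19 1; -0.1 -0.122 0 -19 1; -0.106 -0.132 0.02 -19 1; -0.106 -0.132 0.045 -19 1; -0.106 -0.132 0.06 -19 1; -0.106 -0.132 0.06 -19 1; -0.106 -0.132 0.06 -19 1; -0.106 -0.132 0.06 -19 1"

```text
time: 14.3
tcp_pos: [0.5924, 0.2439, 0.1101]
tcp_rot: [-0.0, 0.986, 0.165, 0.001]
contact_force: [-0.5, -0.8, -0.1]
gripper_width: 0.0856
grasp_force: 0.0
```

Run:
```python
from h import *
go(592.5,244.2,46,19)
EOF
```

```text
shift mm [ 0.2 -0.2 64.1] roll -0.0 | tcp [592.4 243.9 110.1] yaw 19.0 t 14.3Traceback (most recent call last):
  File "<stdin>", line 3, in <module>
NameError: name 'EOF' is not defined
```

carry_out --series "0 0 0.03 0 1; 0 0 0.055 0 1; 0 0 0.063 0 1; 0 0 0.063 0 0.8; 0 0 0.063 0 0.5; 0 0 0.063 0 0.4; 0 0 0.063 0 0.4; 0 0 0.063 0 0.4; 0 0 0.063 0 0.4"

```text
time: 15.2
tcp_pos: [0.5927, 0.2445, 0.0479]
tcp_rot: [-0.0, 0.986, 0.165, 0.002]
contact_force: [0.9, 0.0, 6.2]
gripper_width: 0.0575
grasp_force: 46.4
```

Run:
```python
from h import *
go(581.8,-4.8,130,3)
```

```text
shift mm [-91.5 232.1 -82.1] roll 16.0 | tcp [592.7 244.5  47.9] yaw 19.0 t 15.2
```

carry_out --series "0 0 -0.02 0 0.4; 0 0 -0.05 0 0.4; 0 0 -0.08 0 0.4; -0.016 0.04 -0.08 0 0.4; -0.032 0.08 -0.08 4 0.4; -0.048 0.122 -0.08 8 0.4; -0.064 0.164 -0.08 12 0.4; -0.08 0.205 -0.08 16 0.4; -0.0905 0.2315 -0.08 16 0.4; -0.0915 0.232 -0.06 16 0.4"

```text
time: 16.2
tcp_pos: [0.5822, -0.0086, 0.1084]
tcp_rot: [0.001, 1.0, 0.024, 0.003]
contact_force: [0.3, 0.9, -0.7]
gripper_width: 0.0573
grasp_force: 45.6
```

carry_out --series "0 0 0 0 0.4; 0 0 0 0 0.4; 0 0 0 0 0.4; 0 0 0 0 0.4"

```text
time: 16.6
tcp_pos: [0.5809, -0.0044, 0.1066]
tcp_rot: [0.0, 1.0, 0.027, 0.001]
contact_force: [1.2, 0.6, -1.4]
gripper_width: 0.0571
grasp_force: 45.6
```

Run:
```python
from h import *
go(581.8,-4.8,21,3)
p=vision.get_image('top'); W=pts(p)
for n,z,c in [('oblong',.038,(.593,.243)),('round',.046,(.696,.1125)),('bar',.044,(.708,-.004)),('Boblong',.010,(.584,.102))]:
    P=W[(abs(W[...,2]-z)<.006)&(np.hypot(W[...,0]-c[0],W[...,1]-c[1])<.062)]; print(n,len(P),rect(P[:,:2]) if len(P)>3 else '')
```

```text
shift mm [ 0.9  0.4 85.6] roll 0.1 | tcp [580.9  -4.4 106.6] yaw 3.1 t 16.6
oblong 1474 [590.4 242.9  84.   56.5  13.1]
round 604 [695.  112.7  49.2  46.4  -0.9]
bar 533 [707.1  -3.6  70.6  24.4  -6.5]
Boblong 2122 [586.5 106.4 111.  106.2  80.9]
```

carry_out --series "0.001 0 0.04 0 0.4; 0.001 0 0.07 0 0.4; 0.001 0 0.082 0 0.4; 0.001 0 0.086 0 0.4; 0.001 0 0.087 0 0.4; 0.001 0 0.087 0 0.4; 0.001 0 0.087 0 0.4; 0.001 0 0.087 0 0.4"

```text
time: 17.45
tcp_pos: [0.5824, -0.005, 0.0199]
tcp_rot: [0.0, 1.0, 0.026, 0.001]
contact_force: [0.9, 0.5, 0.8]
gripper_width: 0.0572
grasp_force: 45.8
```

carry_out --series "0 0 0.001 0 0.8; 0 0 0.001 0 1; 0 0 0.001 0 1; 0 0 0.001 0 1; 0 0 -0.01 0 1; 0 0 -0.04 0 1; 0 0 -0.08 0 1; 0 0 -0.11 0 1; 0 0 -0.11 0 1; 0 0 -0.11 0 1"

```text
time: 18.45
tcp_pos: [0.5821, -0.0051, 0.1305]
tcp_rot: [0.0, 1.0, 0.026, 0.001]
contact_force: [-0.9, 0.8, -0.3]
gripper_width: 0.0856
grasp_force: 0.0
```

Run:
```python
from h import *
go(591.3,242.7,80,13)
```

```text
shift mm [  22.2 -247.    50.5] roll -10.0 | tcp [582.1  -5.1 130.5] yaw 3.0 t 18.45
```

carry_out --series "0.004 -0.045 0 0 1; 0.008 -0.09 0 -3 1; 0.012 -0.135 0 -6 1; 0.016 -0.18 0 -10 1; 0.02 -0.225 0 -10 1; 0.022 -0.247 0.02 -10 1; 0.022 -0.247 0.05 -10 1; 0.022 -0.247 0.05 -10 1; 0.022 -0.247 0.05 -10 1; 0.022 -0.247 0.05 -10 1"

```text
time: 19.45
tcp_pos: [0.591, 0.2423, 0.0797]
tcp_rot: [-0.0, 0.994, 0.113, 0.0]
contact_force: [-0.1, 0.3, 0.3]
gripper_width: 0.0856
grasp_force: 0.0
```

Run:
```python
from h import *
go(591.3,242.7,9,13)
p=vision.get_image('top'); W=pts(p)
for n,z,c in [('square',.046,(.582,-.005)),('Boblong',.010,(.584,.102))]:
    P=W[(abs(W[...,2]-z)<.006)&(np.hypot(W[...,0]-c[0],W[...,1]-c[1])<.062)]; print(n,len(P),rect(P[:,:2]) if len(P)>3 else '')
```

```text
shift mm [ 0.4 -0.3 70.7] roll -0.0 | tcp [591.  242.3  79.7] yaw 13.0 t 19.45
square 1071 [581.1  -4.1  58.3  58.  -86.8]
Boblong 2114 [582.7 104.5 113.9 108.8 -89. ]
```

carry_out --series "0 0 0.035 0 1; 0 0 0.06 0 1; 0 0 0.07 0 1; 0 0 0.07 0 0.8; 0 0 0.07 0 0.5; 0 0 0.07 0 0.4; 0 0 0.07 0 0.4; 0 0 0.07 0 0.4; 0 0 0.07 0 0.4"

```text
time: 20.4
tcp_pos: [0.592, 0.2432, 0.011]
tcp_rot: [-0.0, 0.994, 0.113, 0.002]
contact_force: [-0.1, 0.3, 6.1]
gripper_width: 0.0558
grasp_force: 46.3
```

Run:
```python
from h import *
go(583.7,102.3,90,-8.4)
```

```text
shift mm [-39.8 135.4 -79. ] roll 21.4 | tcp [592.  243.2  11. ] yaw 13.0 t 20.4
```

carry_out --series "0 0 -0.02 0 0.4; 0 0 -0.05 0 0.4; 0 0 -0.08 0 0.4; -0.013 0.045 -0.08 5 0.4; -0.026 0.09 -0.08 11 0.4; -0.036 0.125 -0.08 17 0.4; -0.04 0.1355 -0.08 21.4 0.4; -0.04 0.1355 -0.08 21.4 0.4; -0.04 0.1355 -0.08 21.4 0.4; -0.04 0.1355 -0.08 21.4 0.4"

```text
time: 21.4
tcp_pos: [0.5819, 0.1026, 0.0887]
tcp_rot: [-0.0, 0.997, -0.072, -0.0]
contact_force: [0.2, 0.0, -0.1]
gripper_width: 0.0556
grasp_force: 45.4
```

Run:
```python
from h import *
go(584,102.3,21,-8.4)
```

```text
shift mm [ 2.1  0.  67.7] roll 0.1 | tcp [581.9 102.6  88.7] yaw -8.3 t 21.4
```

carry_out --series "0.002 0 0.035 0 0.4; 0.002 0 0.058 0 0.4; 0.002 0 0.065 0 0.4; 0.002 0 0.068 0 0.4; 0.002 0 0.068 0 0.4; 0.002 0 0.068 0 0.4; 0.002 0 0.068 0 0.4; 0.002 0 0.068 0 0.4"

```text
time: 22.2
tcp_pos: [0.5842, 0.1016, 0.0211]
tcp_rot: [-0.0, 0.997, -0.073, 0.0]
contact_force: [0.3, 0.1, -0.7]
gripper_width: 0.0553
grasp_force: 45.5
```

carry_out --series "0 0 0.001 0 0.4; 0 0 0.0015 0 0.4; 0 0 0.0015 0 0.4; 0 0 0.0015 0 0.4"

```text
time: 22.6
tcp_pos: [0.5843, 0.1016, 0.021]
tcp_rot: [-0.0, 0.997, -0.073, 0.0]
contact_force: [-4.3, 0.6, 8.6]
gripper_width: 0.0551
grasp_force: 46.5
```

carry_out --series "0 0 0 0 0.8; 0 0 0 0 1; 0 0 0 0 1; 0 0 0 0 1; 0 0 -0.01 0 1; 0 0 -0.04 0 1; 0 0 -0.08 0 1; 0 0 -0.13 0 1; 0 0 -0.18 0 1; 0 0 -0.2 0 1"

```text
time: 23.6
tcp_pos: [0.5865, 0.1017, 0.2271]
tcp_rot: [-0.001, 0.997, -0.073, 0.005]
contact_force: [0.5, 0.2, -0.5]
gripper_width: 0.0858
grasp_force: 0.0
```

carry_out --series "-0.04 0 -0.03 0 1; -0.08 0 -0.05 0 1; -0.12 0 -0.05 0 1; -0.14 0 -0.05 0 1; -0.14 0 -0.05 0 1; -0.14 0 -0.05 0 1; -0.14 0 -0.05 0 1"

```text
time: 24.3
tcp_pos: [0.4461, 0.1217, 0.2696]
tcp_rot: [0.0, 0.997, -0.073, 0.0]
contact_force: [-0.3, 0.3, -0.4]
gripper_width: 0.0854
grasp_force: 0.0
```

Run:
```python
from h import *
for c in ['top','wrist']:
    p=vision.get_image(c); W=pts(p); save(p,'end_'+c)
    for n,h,c in [('oblong',.048,(.584,.102)),('square',.046,(.5815,-.005)),('round',.046,(.6955,.1125)),('bar',.044,(.708,-.004))]:
        M=lambda z:W[(abs(W[...,2]-z)<.005)&(np.hypot(W[...,0]-c[0],W[...,1]-c[1])<.058)]
        P,B=M(h),M(.010); print(n,len(P),rect(P[:,:2]) if len(P)>9 else '',np.round(np.median(P[:,2])*1000,1),'board',rect(B[:,:2]) if len(B)>9 else '')
go(0,0,0)
```

```text
oblong 1485 [582.9 102.5  84.   56.   -8.1] 48.5 board [580.6 102.8 104.6  71.8  -8.4]
square 1071 [581.1  -4.1  58.4  58.  -86.9] 46.4 board [583.3  -4.9  79.7  74.6   2.6]
round 602 [695.  112.7  48.7  46.4  -0.9] 46.5 board [695.4 111.6  99.8  65.   18.7]
bar 531 [707.2  -3.6  70.   24.5  -5.9] 44.4 board [706.   -5.   88.2  84.5 -14. ]
oblong 4719 [584.2 102.   84.   56.   -8.3] 48.0 board [583.4 102.   97.6  72.1  -8.2]
square 3472 [582.7  -4.4  58.5  58.3   3.5] 46.0 board [581.8  -5.4  74.2  73.6 -87.2]
round 0  nan board 
bar 0  nan board 
shift mm [-423.5  185.7  269.2] roll 0 | tcp [446.1 121.7 269.2] yaw -8.4 t 24.4
  return _methods._mean(a, axis=axis, dtype=dtype,
  ret = ret.dtype.type(ret / rcount)
```

View pics/end_wrist.png

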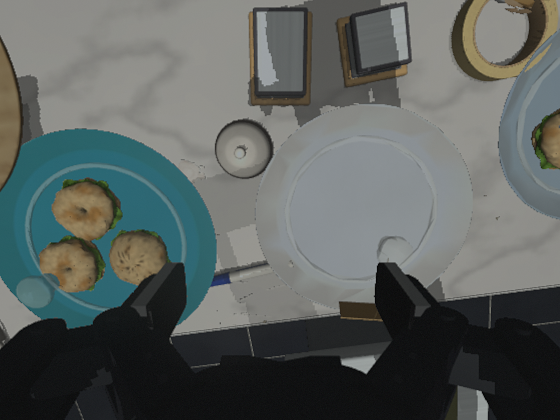

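The oblong tin at px (280,53) and the square tin at (375,45) stand centred on their boards. By the top-camera numbers, all four tins are within about 2 mm and lined up, and the gripper is clear of everything.

```bash
python3 -c "
from h import *
print(env.sign_off())"
```

```text
the job is handed in; nothing more can be done
None
```

The stack is apart and the job is handed in: all four tins stand upright on their own boards, each measured within about 2 mm of the centre and in line with its inlay. The arm never went near the bell or the price holder, though I did not re-measure those two, and the judge gave no verdict.

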